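Draw the filter cassette from under its cover flap and present it

TASK

Swing up the black cover flap of the grey filter box (it has a yellow tongue) and leave it standing open, then draw the blue filter cassette with the orange tab up out of the slot beneath. Finish while holding the cassette: keep it still and upright over the middle of the black pink-lined tray, its lower edge a good hand's breadth (at least 8 cm) above the desk, gripped by the robot and touching nothing else. Do not disturb the blue tub, loupe or amber tape roll.

Things in the scene. Friction and masses are not known exactly. Their poses are not given: they have to be found in the camera images.
- filter_box: Grey bench filter box fixed to the desk, 110 (x) x 126 (y) x 75 mm high; origin at the centre of its underside, on the desk; its front, with a louvred intake, faces its own -x, z up. A slot 15.5 mm (x) x 74 mm (y), open upward in the flat top deck (75 mm high), guides the cassette; slot centre at x = -12, y = 0 mm; slot floor 10 mm above the desk. A black cover flap hinged along the rear edge of the deck hides the slot and the cassette's tab.
- flap (a joint): Angle of the black hood-shaped cover flap (94 mm from hinge to front, 112 mm wide, 43 mm high, weighs about 80 g): 0 = shut on the deck, 1.57 = stood upright, 1.9 = stop, leaning back. It swings up and to the rear (box +x). A stiff friction hinge (0.12 N m) keeps it wherever it is left. It may start slightly ajar.
- flap_hinge (a point): Point on the flap's hinge line, at x = +52, y = 0, z = 78 mm in the filter box's frame; the hinge axis is the box's y axis.
- flap_tongue (a point): Grip point on the yellow tongue: a bar 12 x 12 mm in section that sticks out 46 mm from the flap's front wall (along the box's -x when shut, upward when the flap stands upright). The point lies at the bar's mid-section, 30 mm out from the front wall; with the flap shut it is 124 mm in front of and 28 mm above the hinge line (106 mm above the desk). Can be pinched across the box's y with fingers pointing down through the whole swing, the bar turning between the fingers.
- cassette: Blue filter cassette with white pleats: upright plate 12 (x) x 70 (y) x 64 mm high (z), about 90 g, loose in the slot with about 2 mm of play; origin at the centre of its lower edge (10 mm above the desk when seated); axes parallel to the filter box's when seated. On its top stands an orange tab 14 (x) x 12 (y) mm, whose top is 101 mm above the origin.
- cassette_tab (a point): Grip point in the orange tab, 88 mm above the cassette's lower edge, 13 mm below the tab's top, on the cassette's centre line; 23 mm above the filter box's deck when seated. Free deck all round it once the flap is open.
- esd_tray: Black shallow tray with pink lining, 148 (x) x 208 (y) x 30 mm high, fixed on the desk; origin at the centre of its underside.
- tub_screws: Small round blue tub, 58 mm wide, 31 mm high, on the desk; leave alone.
- loupe: Black eye loupe, 40 mm wide, 32 mm high, on the desk; leave alone.
- tape_amber: Small roll of amber tape lying flat, 52 mm wide, 18 mm high; leave alone.

How it is judged:
On the way, in this order (a step that is already met when the one before it is completed fails the run):
1. the cover flap is swung up (past about 70 degrees) with the cassette still seated in its slot (value of joint flap above 1.2 rad and z of cassette in the frame of filter_box below 0.02 m), for 0.2 s.
2. the cassette is drawn up clear of the slot, in the robot's grip, with the flap open (z of cassette in the frame of filter_box above 0.078 m and contact force between cassette and the fingers above 0.5 N and value of joint flap above 1.2 rad), for 0.1 s.
At the end, for the whole second after the job is handed in: the cassette is in the robot's grip, still, upright within 20 degrees, within 40 mm of the tray's centre seen from above, its lower edge at least 80 mm above the desk, touching neither tray nor filter box; the flap still stands open (more than 1.2 rad) (height (world z) of cassette above 0.08 m and horizontal distance between cassette and esd_tray below 0.04 m and angle between cassette's own z axis and vertical below 0.35 rad and contact force between cassette and the fingers above 0.5 N and contact force between cassette and esd_tray below 0.05 N and contact force between cassette and filter_box below 0.05 N and linear speed of cassette below 0.03 m/s and value of joint flap above 1.2 rad); the arm keeps its last pose, push and grip.
It fails at once if the blue tub is disturbed (moved more than 20 mm) (distance of tub_screws from where it was at the start of the episode above 0.02 m).
It fails at once if the loupe is disturbed (moved more than 20 mm) (distance of loupe from where it was at the start of the episode above 0.02 m).
It fails at once if the amber tape roll is disturbed (moved more than 20 mm) (distance of tape_amber from where it was at the start of the episode above 0.02 m).
It also fails if it takes over 45 s, if anything falls off the work surface, if the arm or the gripper's body presses on something with over 40 N, if the wrist force passes 120 N, or if a joint passes its speed limit or range.

ROBOT

A 6-joint arm with a two-finger parallel gripper is mounted at the origin on a cart in front of the work surface, level with it; the furniture and walls round the work are solid. World frame = base frame: x ahead of the robot, y to its left, z up, the work surface at z = 0. Lengths are in m, angles in rad, forces in N, time in s.
With the tool pointing down it reaches from about 0.375 to 0.9 m from the base axis. Payload 3.1 kg.
Tool frame: the origin (TCP) lies between the finger pads; the fingertips stand 11 mm ahead of it and the grasp point (between the pads) lies 8 mm behind it; z points along the fingers, y is the line along which they close (so a half turn about z gives the same grasp; the last joint's range is limited). The gripper opens to 87 mm and grips with 3 to 60 N. Pads are 19 mm wide; open, the fingers measure 117 mm over their backs; the gripper's body (75 mm by 190 mm) begins 51 mm behind the grasp point.
Start: joints at [-1.476, 0.527, 1.433, -0, 1.181, -0.178], TCP at [0.168, -0.602, 0.234] pointing down, gripper open.
Joint ranges: [-3.08, 3.08], [-0.75, 2.2], [0.22, 2.44], [-1.43, 4.57], [0, 2.65], [-2.85, 2.85]. Speed limits (rad/s): [2.79, 2.79, 3.14, 3.14, 3.14, 3.14].

INTERFACE

Orientations are given as a unit quaternion [x, y, z, w].
In Python, from rig import robot gives the robot as it stands.
- The arm moves only by the tool move_arm, never from a script. Its argument "moves" is text: rows parted by semicolons, each of 7 numbers parted by spaces: the shift along the tool's x, y, z in units of 100 mm (1.0 is 100 mm), then the turn, a rotation vector about the tool's x, y, z in units of 90 degrees (1.0 is 90 degrees), then the opening, from 0 (shut) to 1 (fully open). A call has 1 to 12 rows; each row is the pose to reach, as a shift and turn from the pose commanded when the call began, along the tool's axes at that moment; what a row does not reach only later rows make up. A row lasts 1/10 s, in which the tool goes at most 50 mm and 8.59 degrees, less where a joint would pass 70% of its speed; a pose out of reach is approached as far as the arm can. A call with a number of a shift or a turn outside -1 to 1 is refused whole. A call with a gripper value outside its range is refused whole. The fingers move at their own pace and stop on an object; "squeeze" is the grip in N (left out, the last holds). Time passes only in rows, so rows that repeat a pose let the fingers close. It gives the time, the measured TCP pose, the force, the opening and the grip force at its end, in the units of the state.
- robot.get_obs(): the state, without advancing time (a new reading comes with each control period).
- robot.camera(name): name is "scene" or "top"; returns a dict with "image" (400x640x3 uint8, red, green, blue), "intrinsics" (3x3 intrinsics, pixels), "dist_coeffs" ([k1, k2, p1, p2, k3] as OpenCV has them; the pictures are not rectified), "extrinsics" (4x4, takes a point from world to camera coordinates). Camera axes: x right, y up, looking along -z (the intrinsics and any distortion apply to the point x, -y, -z); pixel columns grow to the right and rows downward; lengths in m; the calibration is good to about 2 mm. A picture is of the moment at which its call begins. There is no depth.
- robot.hand_in(): hands the job in; it is judged then, once.
The state is a dict: "time": time; "q": joint angles; "joint_velocities": joint speeds; "joint_torque": joint torques, N m; "position": TCP position; "tool_rot": TCP orientation; "ft_force": force on the tool from outside, world axes, zero at the start; "moment": the same for the moment, N m; "grip_width": finger opening in m; "grip_force": force on a finger pad.
Only numpy, scipy, OpenCV 4.12 (cv2) and the standard library are available. Lean on these libraries where they do the work, as an engineer would, in place of code of your own. Each camera call takes 0.05 s, during which the arm holds its last target. There are 200 camera calls.

## Working session

There is one attempt and no reset: what is moved stays moved. The work goes in short steps, Python scripts to look and compute and a tool call to move; the robot and the scene stay as the last step left them, time stands still between calls to the robot, and variables do not carry over. Pictures are saved under pics/ and viewed, at most 10 in all, crops included, and the job is handed in when it is done.

Besides the shell and the picture viewer there is one more tool, called after "Call:" by a JSON object that holds its "api" and its "payload", one argument or row to a line. move_arm: Moves the arm, as the interface text tells. Shifts and turns lie within -1 to 1; 1 stands for 100 mm of shift or 90 degrees of turn. Its arguments: {"type":"object","properties":{"moves":{"type":"string"},"squeeze":{"type":"number"}},"required":["moves"]}

```bash
mkdir -p pics; ls
cat > h.py <<'E'
import numpy as np, cv2
from rig import robot
def cam(n):
    return robot.camera(n)
def ray(c,uv):
    p=cv2.undistortPoints(np.array([[uv]],float),np.array(c["intrinsics"]),np.array(c["dist_coeffs"]))[0,0]
    E=np.array(c["extrinsics"]);R=E[:3,:3];t=E[:3,3]
    return -R.T@t, R.T@np.array([p[0],-p[1],-1])
def onz(c,uv,z):
    o,d=ray(c,uv);return o+d*(z-o[2])/d[2]
def proj(c,P):
    E=np.array(c["extrinsics"]);q=(E[:3,:3]@np.atleast_2d(P).T).T+E[:3,3]
    q=q*[1,-1,-1]
    return cv2.projectPoints(q,np.zeros(3),np.zeros(3),np.array(c["intrinsics"]),np.array(c["dist_coeffs"]))[0][:,0]
def tri(c1,u1,c2,u2):
    o1,d1=ray(c1,u1);o2,d2=ray(c2,u2)
    s=np.linalg.lstsq(np.c_[d1,-d2],o2-o1,rcond=None)[0]
    a=o1+d1*s[0];b=o2+d2*s[1];return (a+b)/2,np.linalg.norm(a-b)
E
python3 - <<'E'
from h import *
for n in("scene","top"):
    c=cam(n);cv2.imwrite(f"pics/{n}0.png",c["image"][:,:,::-1])
    print(n,ray(c,(320,200)))
print(robot.get_obs())
E
```

```text
pics
scene (array([-0.03871017,  0.46657195,  0.83181449]), array([ 0.5478029 , -0.50966546, -0.66360495]))
top (array([ 0.35989091, -0.08861298,  1.10276875]), array([ 0.20201013,  0.00423418, -0.97942524]))
{'time': 0.1, 'q': array([-1.47649442e+00,  5.28379943e-01,  1.43378764e+00,  5.99515124e-06,
        1.18139074e+00, -1.78479316e-01]), 'joint_velocities': array([ 6.32839948e-05, -9.63002816e-04, -2.56769200e-03, -5.55553311e-04,
        1.07915988e-03,  1.42392059e-04]), 'joint_torque': array([-7.51687712e-04, -4.40987670e+01, -1.77151126e+01,  6.35447516e-02,
        5.34311368e-02, -3.68717076e-05]), 'position': array([ 0.1683627 , -0.60122859,  0.23266104]), 'tool_rot': array([ 9.90712887e-01,  1.35966943e-01,  4.41235845e-05, -9.81846933e-04]), 'ft_force': array([-0.02113103, -0.54572217,  0.27502917]), 'moment': array([ 0.01626995, -0.01729431,  0.01306491]), 'grip_force': 0.0, 'grip_width': 0.08741874978182156}
```

View pics/scene0.png

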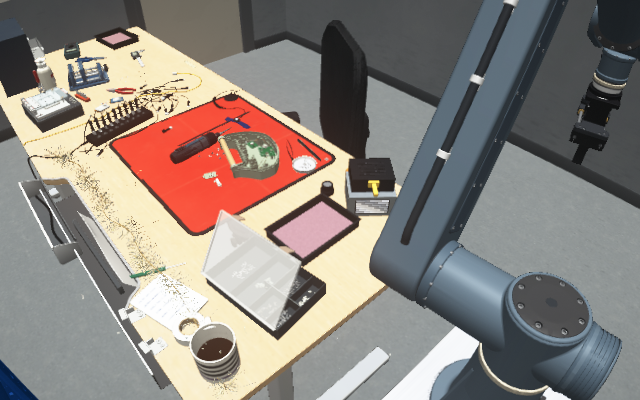

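View pics/top0.png

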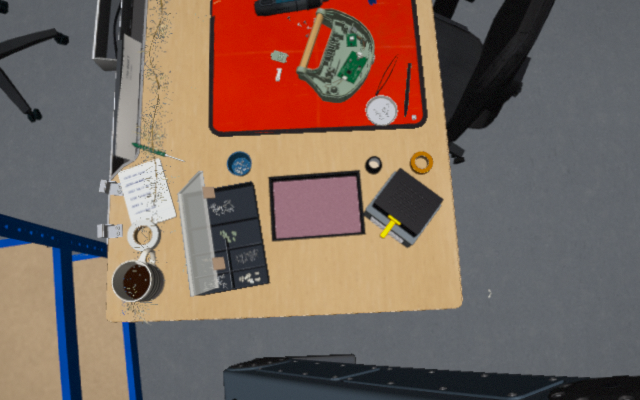

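The top view shows the tray at about (317,205), the box at (405,207) with its tongue pointing down-left at (390,227). The loupe is at (373,165), the tape at (421,162) and the tub at (240,163). Next I'll measure the tongue, box and tray.

```bash
python3 - <<'E'
from h import *
t=cam("top");s=cam("scene")
def big(m):
    n,l,st,ce=cv2.connectedComponentsWithStats(m.astype(np.uint8));k=1+np.argmax(st[1:,4]);return (l==k),st[k],ce[k]
roi={"top":(360,160,450,255),"scene":(335,150,400,220)}
out={}
for n,c in(("top",t),("scene",s)):
    h=cv2.cvtColor(c["image"],cv2.COLOR_RGB2HSV)
    x0,y0,x1,y1=roi[n];w=np.zeros(h.shape[:2],bool);w[y0:y1,x0:x1]=1
    y=w&(h[...,0]>22)&(h[...,0]<34)&(h[...,1]>170)&(h[...,2]>120)
    m,st,ce=big(y);r=cv2.minAreaRect(np.argwhere(m)[:,::-1].astype(np.float32));print(n,"yellow",st,ce,r,cv2.boxPoints(r).tolist())
    k=w&(h[...,2]<75)
    m,st,ce=big(k);cn=max(cv2.findContours(m.astype(np.uint8),0,2)[0],key=cv2.contourArea)
    print("black",st,ce,cv2.minAreaRect(cn),cv2.approxPolyDP(cn,4,True)[:,0].tolist())
    out[n]=ce
    crop=c["image"][y0:y1,x0:x1,::-1];cv2.imwrite(f"pics/z{n}.png",cv2.resize(crop,None,fx=6,fy=6,interpolation=cv2.INTER_CUBIC))
h=cv2.cvtColor(t["image"],cv2.COLOR_RGB2HSV)
p=(h[...,0]>150)&(h[...,0]<178)&(h[...,1]>40)&(h[...,2]>100);p[:, :265]=0;p[:160]=0;p[250:]=0
m,st,ce=big(p);r=cv2.minAreaRect(np.argwhere(m)[:,::-1].astype(np.float32));b=cv2.boxPoints(r)
print("tray",ce,onz(t,r[0],.004),[onz(t,q,.004)[:2].round(3).tolist() for q in b])
for nm,uv in(("loupe",(373,165)),("tape",(421,162))):print(nm,onz(t,uv,.02))
E
python3 -c "
import cv2,numpy as np
a=cv2.imread('pics/ztop.png');b=cv2.imread('pics/zscene.png')
b=cv2.resize(b,(260,280));a=cv2.resize(a,(540,570));o=np.zeros((570,800,3),np.uint8);o[:,:540]=a;o[:280,540:]=b;cv2.imwrite('pics/zz.png',o)"
```

```text
top yellow [380 215  21  23 156] [389.23717949 225.73717949] ((387.25006103515625, 226.25003051757812), (13.435027122497559, 22.62741470336914), 45.0) [[374.50006103515625, 229.50003051757812], [390.50006103515625, 213.50003051757812], [400.00006103515625, 223.00003051757812], [384.00006103515625, 239.00003051757812]]
black [ 372  169   70   68 2496] [407.30288462 202.21875   ] ((406.9705505371094, 202.57810974121094), (54.4030876159668, 47.6600456237793), 36.60707473754883) [[400, 169], [372, 205], [397, 218], [399, 226], [414, 236], [441, 199]]Traceback (most recent call last):
  File "<stdin>", line 11, in <module>
  File "<stdin>", line 4, in big
    return _wrapfunc(a, 'argmax', axis=axis, out=out, **kwds)
    return bound(*args, **kwds)
ValueError: attempt to get argmax of an empty sequence
[ WARN:0@0.028] global loadsave.cpp:275 findDecoder imread_('pics/zscene.png'): can't open/read file: check file path/integrity
Traceback (most recent call last):
cv2.error: OpenCV(4.12.0) /io/opencv/modules/imgproc/src/resize.cpp:4208: error: (-215:Assertion failed) !ssize.empty() in function 'resize'
```

Run:
```python
from h import *
t=cam("top");s=cam("scene")
def big(m):
    n,l,st,ce=cv2.connectedComponentsWithStats(m.astype(np.uint8));k=1+np.argmax(st[1:,4]);return (l==k),st[k],ce[k]
roi={"top":(360,160,450,255),"scene":(335,150,400,220)}
Y={};crops=[]
for n,c in(("top",t),("scene",s)):
    h=cv2.cvtColor(c["image"],cv2.COLOR_RGB2HSV)
    x0,y0,x1,y1=roi[n];w=np.zeros(h.shape[:2],bool);w[y0:y1,x0:x1]=1
    y=w&(h[...,0]>20)&(h[...,0]<36)&(h[...,1]>150 if n=="top" else h[...,1]>140)&(h[...,2]>90)
    m,st,ce=big(y);Y[n]=ce;print(n,"yellow",st,ce)
    m,st,ce=big(w&(h[...,2]<75));cn=max(cv2.findContours(m.astype(np.uint8),0,2)[0],key=cv2.contourArea)
    print("black",st,ce,cv2.approxPolyDP(cn,3,True)[:,0].tolist())
    crops.append(cv2.resize(c["image"][y0:y1,x0:x1,::-1],(400,420),interpolation=cv2.INTER_CUBIC))
cv2.imwrite("pics/zz.png",np.hstack(crops))
print("tongue tri",tri(t,Y["top"],s,Y["scene"]))
h=cv2.cvtColor(t["image"],cv2.COLOR_RGB2HSV)
p=(h[...,0]>150)&(h[...,0]<178)&(h[...,1]>40)&(h[...,2]>100);p[:, :265]=0;p[:160]=0;p[250:]=0;p[:,370:]=0
m,st,ce=big(p);r=cv2.minAreaRect(np.argwhere(m)[:,::-1].astype(np.float32));b=cv2.boxPoints(r)
print("tray",ce,onz(t,r[0],.004),[onz(t,q,.004)[:2].round(3).tolist() for q in b])
for nm,uv in(("loupe",(373,165)),("tape",(421,162))):print(nm,onz(t,uv,.02))
```

```text
top yellow [380 215  21  23 168] [389.32738095 225.72619048]
black [ 372  169   70   68 2501] [407.31347461 202.19832067] [[399, 169], [372, 205], [384, 215], [389, 213], [397, 218], [399, 226], [414, 236], [441, 198]]
scene yellow [368 180  12  16  97] [373.53608247 185.07216495]
black [ 344  150   52   42 1453] [369.78045423 171.91741225] [[344, 150], [355, 157], [349, 165], [352, 191], [371, 190], [367, 187], [368, 179], [380, 181], [379, 191], [393, 190], [395, 178], [389, 158], [365, 159], [364, 150]]
tongue tri (array([ 0.5040436 , -0.22315298,  0.11544752]), np.float64(0.0006945304262831276))
tray [316.1191885  206.95224007] [ 0.57105569 -0.0742996   0.004     ] [[0.634, 0.026], [0.641, -0.17], [0.51, -0.173], [0.503, 0.019]]
loupe [ 0.65978024 -0.20884481  0.02      ]
tape [ 0.66220838 -0.3200188   0.02      ]
```

View pics/zz.png

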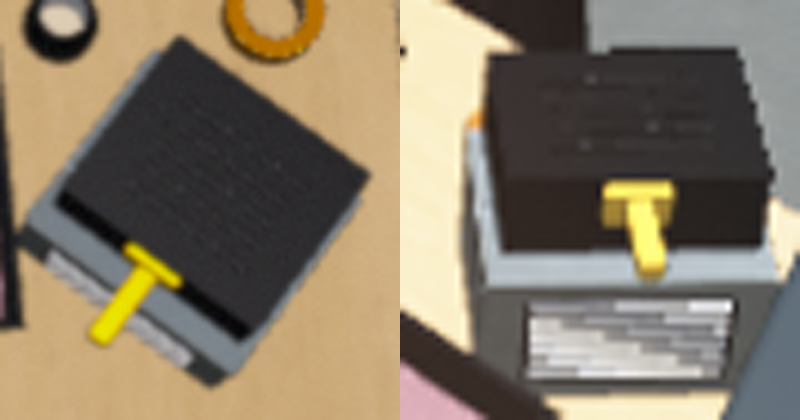

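The bar's tip and root are clear in both views: top (382.5,237) and (394,222), scene (375.6,194.7) and (374,184). The flap is nearly shut and the front of the deck is visible. I'll compute the box frame from these.

Run:
```python
from h import *
t=cam("top");s=cam("scene")
T=lambda x,y:(360+x*90/400,160+y*95/420); S=lambda x,y:(335+x*65/400,150+y*70/420)
print("tip",tri(t,T(100,338),s,S(250,268)));print("root",tri(t,T(150,275),s,S(240,210)))
for nm,pt,ps in(("FL",(65,188),(105,180)),("FR",(250,322),(370,180)),("RL",(180,37),(88,52)),("RR",(370,177),(338,48))):
    print(nm,tri(t,T(*pt),s,S(*ps)),onz(t,T(*pt),.118))
print("deck",onz(t,T(22,225),.075),onz(t,T(212,375),.075))
```

```text
tip (array([ 0.48369642, -0.20934203,  0.10454861]), np.float64(0.0002256444409034885))
root (array([ 0.51218648, -0.23459649,  0.1044345 ]), np.float64(0.00025623809707711197))
FL (array([ 0.55341523, -0.19601159,  0.11667853]), np.float64(0.0009751582282235564)) [ 0.55276405 -0.19616001  0.118     ]
FR (array([ 0.48434983, -0.27923963,  0.11427986]), np.float64(0.006028755633938496)) [ 0.48633758 -0.27679428  0.118     ]
RL (array([ 0.6228638 , -0.25515149,  0.11740858]), np.float64(0.0004603313341851175)) [ 0.62289257 -0.25491464  0.118     ]
RR (array([ 0.55085152, -0.33861988,  0.11868107]), np.float64(0.0017077400047834426)) [ 0.55167868 -0.33829575  0.118     ]
deck [ 0.54391786 -0.17903136  0.075     ] [ 0.467287   -0.26488796  0.075     ]
```

```bash
cat > go.py <<'E'
# python3 go.py bx by z : tool-frame shift (units) to box-frame point for TCP, and yaw turn
import sys
from h import *
from scipy.spatial.transform import Rotation as R
O=np.array([.549,-.262]);Y=np.radians(-40)
ex=np.array([np.cos(Y),np.sin(Y)]);ey=np.array([-ex[1],ex[0]])
def world(bx,by,z): return np.r_[O+ex*bx+ey*by,z]
def delta(P):
    o=robot.get_obs();r=R.from_quat(o["tool_rot"])
    tgt=R.from_matrix(np.c_[np.r_[ex,0],np.r_[-ey,0],[0,0,-1]])
    print("pos",o["position"].round(4),"t",round(o["time"],2),"shift",(r.inv().apply(P-o["position"])*10).round(3),"turn",((r.inv()*tgt).as_rotvec()/(np.pi/2)).round(3),"gw",o["grip_width"].round(4),"q6",o["q"][5].round(2))
if __name__=="__main__": delta(world(*map(float,sys.argv[1:4])))
E
python3 go.py -.072 0 .234
```

```text
Traceback (most recent call last):
  File "go.py", line 12, in <module>
    if __name__=="__main__": delta(world(*map(float,sys.argv[1:4])))
                             ~~~~~^^^^^^^^^^^^^^^^^^^^^^^^^^^^^^^^^^
  File "go.py", line 11, in delta
    print("pos",o["position"].round(4),"t",round(o["time"],2),"shift",(r.inv().apply(P-o["position"])*10).round(3),"turn",((r.inv()*tgt).as_rotvec()/(np.pi/2)).round(3),"gw",o["grip_width"].round(4),"q6",o["q"][5].round(2))
                                                                                                                                                                              ^^^^^^^^^^^^^^^^^^^^^
AttributeError: 'float' object has no attribute 'round'
```

Call:
{"api": "move_arm", "payload": {
  "moves": "1 -.67 0 0 0 0 .6; 1 -.67 0 0 0 0 .6; 1 -.67 0 0 0 0 .6",
  "squeeze": 15
}}

```text
time: 0.7
position: [0.2485, -0.5064, 0.2333]
tool_rot: [0.991, 0.137, 0.0, -0.002]
ft_force: [0.2, -0.2, 0.2]
grip_width: 0.0709
grip_force: 0.0
```

Call:
{"api": "move_arm", "payload": {
  "moves": "1 -.67 0 0 0 0 .6; 1 -.67 0 0 0 0 .6; 1 -.67 0 0 0 0 .6"
}}

```text
time: 1.0
position: [0.3266, -0.4154, 0.2336]
tool_rot: [0.991, 0.137, 0.0, -0.001]
ft_force: [0.3, -0.4, -0.2]
grip_width: 0.054
grip_force: 0.0
```

Call:
{"api": "move_arm", "payload": {
  "moves": "1 -.67 0 0 0 0 .6; 1 -.67 0 0 0 0 .6; 1 -.67 0 0 0 0 .6"
}}

```text
time: 1.3
position: [0.405, -0.3244, 0.2338]
tool_rot: [0.991, 0.137, 0.0, -0.0]
ft_force: [0.8, -0.9, -0.4]
grip_width: 0.0523
grip_force: 0.0
```

```bash
python3 go.py -.072 0 .234
```

```text
Traceback (most recent call last):
  File "go.py", line 12, in <module>
    if __name__=="__main__": delta(world(*map(float,sys.argv[1:4])))
                             ~~~~~^^^^^^^^^^^^^^^^^^^^^^^^^^^^^^^^^^
  File "go.py", line 11, in delta
    print("pos",o["position"].round(4),"t",round(o["time"],2),"shift",(r.inv().apply(P-o["position"])*10).round(3),"turn",((r.inv()*tgt).as_rotvec()/(np.pi/2)).round(3),"gw",o["grip_width"].round(4),"q6",o["q"][5].round(2))
                                                                                                                                                                              ^^^^^^^^^^^^^^^^^^^^^
AttributeError: 'float' object has no attribute 'round'
```

```bash
sed -i 's/o\["grip_width"\].round(4)/round(o["grip_width"],4)/' go.py; python3 go.py -.072 0 .234
```

```text
pos [ 0.405  -0.3244  0.2338] t 1.3 shift [ 1.151e+00 -8.040e-01 -1.000e-03] turn [-0.001 -0.     0.62 ] gw 0.0523 q6 0.4
```

Call:
{"api": "move_arm", "payload": {
  "moves": "1 -.72 0 0 0 .62 .6; 1 -.72 0 0 0 .62 .6; 1 -.72 0 0 0 .62 .6; 1 -.72 0 0 0 .62 .6; 1 -.72 0 0 0 .62 .6; 1 -.72 0 0 0 .62 .6; 1 -.72 0 0 0 .62 .6; 1 -.72 0 0 0 .62 .6; 1 -.72 0 0 0 .62 .6"
}}

```text
time: 2.2
position: [0.4802, -0.2314, 0.2336]
tool_rot: [0.94, -0.342, 0.0, 0.0]
ft_force: [0.7, 0.6, -0.2]
grip_width: 0.0517
grip_force: 0.0
```

Run:
```python
from go import *
delta(world(-.072,0,.14));t=cam("top");i=t["image"].copy()
for P in (world(-.072,0,.106),world(-.088,0,.106),world(-.012,0,.118),robot.get_obs()["position"]):
    u=proj(t,P)[0];print(u);cv2.circle(i,tuple(int(round(v)) for v in u),1,(0,255,0),-1)
cv2.imwrite("pics/a.png",cv2.resize(i[140:260,340:460,::-1],None,fx=4,fy=4,interpolation=cv2.INTER_NEAREST))
```

```text
pos [ 0.4802 -0.2314  0.2336] t 2.2 shift [ 0.003 -0.208  0.936] turn [ 0. -0. -0.] gw 0.0517 q6 1.61
[385.38011678 231.3579851 ]
[380.78268554 237.51188584]
[403.26569335 207.47944796]
[402.96795696 228.64937048]
```

View pics/a.png

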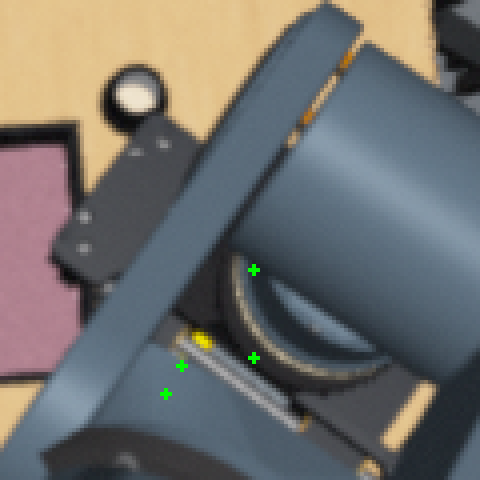

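Call:
{"api": "move_arm", "payload": {
  "moves": "0 -.19 0 0 0 0 .6; 0 -.19 .5 0 0 0 .6; 0 -.19 .9 0 0 0 .6; 0 -.19 .9 0 0 0 .6"
}}

```text
time: 2.65
position: [0.4889, -0.2143, 0.1391]
tool_rot: [0.939, -0.343, -0.006, -0.002]
ft_force: [-1.0, -0.2, -0.5]
grip_width: 0.0522
grip_force: 0.0
```

```bash
python3 go.py -.072 -.002 .098
```

```text
pos [ 0.4889 -0.2143  0.1391] t 2.65 shift [ 0.052 -0.001  0.41 ] turn [ 0.001  0.008 -0.001] gw 0.0522 q6 1.65
```

Call:
{"api": "move_arm", "payload": {
  "moves": ".05 0 .2 0 0 0 .6; .05 0 .4 0 0 0 .6; .05 0 .4 0 0 0 .6; .05 0 .4 0 0 0 .2; .05 0 .4 0 0 0 0; .05 0 .4 0 0 0 0; .05 0 .4 0 0 0 0; .05 0 .4 0 0 0 0; .05 0 .4 0 0 0 0; .05 0 .4 0 0 0 0",
  "squeeze": 10
}}

```text
time: 3.65
position: [0.4969, -0.2191, 0.1038]
tool_rot: [0.939, -0.344, 0.001, -0.001]
ft_force: [3.5, 4.1, 0.8]
grip_width: 0.0116
grip_force: 10.0
```

```bash
python3 go.py -.072 -.002 .098; python3 -c "
import numpy as np
for a in np.arange(0,1.8,.1):
  t=np.radians(167.3)-a; print(round(a,2),(10*np.array([.1271*np.cos(t)+.124,.1271*np.sin(t)-.028])).round(2))"
```

```text
pos [ 0.4969 -0.2191  0.1038] t 3.65 shift [-0.045  0.014  0.058] turn [-0.001 -0.    -0.002] gw 0.0116 q6 1.65
0.0 [ 0. -0.]
0.1 [0.03 0.12]
0.2 [0.08 0.24]
0.3 [0.14 0.35]
0.4 [0.21 0.46]
0.5 [0.29 0.56]
0.6 [0.37 0.65]
0.7 [0.47 0.73]
0.8 [0.58 0.8 ]
0.9 [0.69 0.86]
1.0 [0.81 0.91]
1.1 [0.93 0.95]
1.2 [1.05 0.98]
1.3 [1.18 0.99]
1.4 [1.3  0.99]
1.5 [1.43 0.98]
1.6 [1.56 0.95]
1.7 [1.68 0.91]
```

Call:
{"api": "move_arm", "payload": {
  "moves": ".02 0 -.09 0 0 0 0; .06 0 -.18 0 0 0 0; .14 0 -.34 0 0 0 0; .24 0 -.49 0 0 0 0; .37 0 -.63 0 0 0 0; .51 0 -.74 0 0 0 0; .67 0 -.83 0 0 0 0; .67 0 -.83 0 0 0 0"
}}

```text
time: 4.45
position: [0.5497, -0.2635, 0.1879]
tool_rot: [0.939, -0.344, 0.002, -0.001]
ft_force: [2.4, 3.9, 4.4]
grip_width: 0.0114
grip_force: 10.0
```

```bash
python3 go.py -.0007 -.002 .187
```

```text
pos [ 0.5497 -0.2635  0.1879] t 4.45 shift [-0.022  0.013  0.009] turn [-0.002 -0.002 -0.002] gw 0.0114 q6 1.64
```

Call:
{"api": "move_arm", "payload": {
  "moves": ".17 0 -.06 0 0 0 0; .35 0 -.1 0 0 0 0; .53 0 -.12 0 0 0 0; .72 0 -.1 0 0 0 0; .9 0 -.06 0 0 0 0; .9 0 -.06 0 0 0 0; .9 0 -.06 0 0 0 0"
}}

```text
time: 5.15
position: [0.6175, -0.3206, 0.1917]
tool_rot: [0.939, -0.343, 0.001, -0.001]
ft_force: [5.2, 3.1, -1.5]
grip_width: 0.0118
grip_force: 10.0
```

```bash
python3 go.py .09 -.002 .193;python3 -c "
from h import *
c=cam('scene');cv2.imwrite('pics/b.png',cv2.resize(c['image'][90:230,280:440,::-1],None,fx=4,fy=4))"
```

```text
pos [ 0.6175 -0.3206  0.1917] t 5.15 shift [-0.001  0.011 -0.013] turn [-0.001 -0.001 -0.002] gw 0.0118 q6 1.63
```

View pics/b.png

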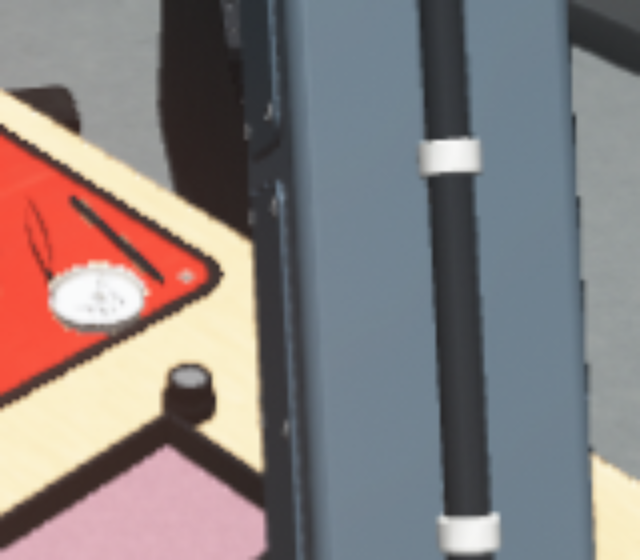

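The arm hides the flap from the scene camera. I'll release the tongue, lift, and move aside to look.

Call:
{"api": "move_arm", "payload": {
  "moves": "0 0 0 0 0 0 .4; 0 0 0 0 0 0 .4; 0 0 0 0 0 0 .4; 0 0 -.3 0 0 0 .4; 0 0 -.6 0 0 0 .4; 0 0 -.9 0 0 0 .4; 0 0 -.9 0 0 0 .4"
}}

```text
time: 5.9
position: [0.6178, -0.3232, 0.2881]
tool_rot: [0.939, -0.344, 0.005, 0.002]
ft_force: [0.2, -0.5, 0.1]
grip_width: 0.0349
grip_force: 0.0
```

Call:
{"api": "move_arm", "payload": {
  "moves": "-.4 -.4 0 0 0 0 .4; -.8 -.8 0 0 0 0 .4; -1 -1 0 0 0 0 .4; -1 -1 0 0 0 0 .4"
}}

```text
time: 6.3
position: [0.6021, -0.1745, 0.2816]
tool_rot: [0.94, -0.341, -0.003, -0.001]
ft_force: [0.2, -0.9, -1.2]
grip_width: 0.0348
grip_force: 0.0
```

Call:
{"api": "move_arm", "payload": {
  "moves": "-.4 -.4 0 0 0 0 .4; -.6 -.8 0 0 0 0 .4; -.6 -1 0 0 0 0 .4; -.6 -1 0 0 0 0 .4"
}}

```text
time: 6.7
position: [0.6235, -0.0632, 0.2818]
tool_rot: [0.94, -0.342, -0.0, 0.0]
ft_force: [-0.2, -0.8, -0.4]
grip_width: 0.0349
grip_force: 0.0
```

```bash
python3 -c "
from h import *
a=cam('top')['image'];b=cam('scene')['image']
o=np.hstack([cv2.resize(a[130:260,330:460],None,fx=3,fy=3),cv2.resize(b[120:250,290:420],None,fx=3,fy=3)])
cv2.imwrite('pics/c.png',o[...,::-1]); print(robot.get_obs()['position'])"
```

```text
[ 0.62251969 -0.06581567  0.28173776]
```

View pics/c.png

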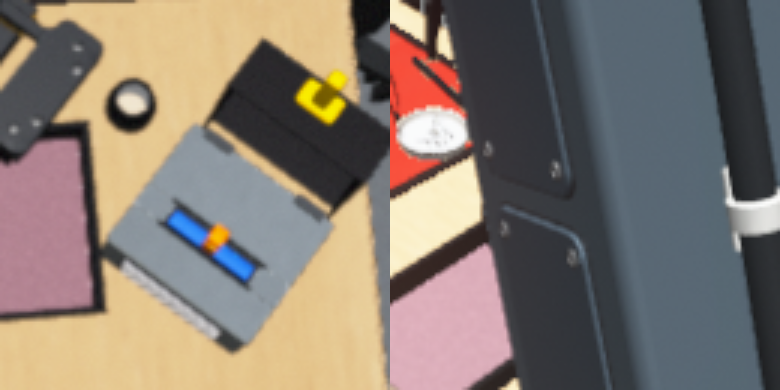

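The flap stands open with the blue cassette visible in its slot. The orange tab is at about top px (403,207). Measuring the tab now.

Run:
```python
from go import *
t=cam("top");h=cv2.cvtColor(t["image"],cv2.COLOR_RGB2HSV).astype(int)
w=np.zeros(h.shape[:2],bool);w[190:230,380:420]=1
o=np.argwhere(w&(h[...,0]>4)&(h[...,0]<20)&(h[...,1]>170)&(h[...,2]>90))[:,::-1]
b=np.argwhere(w&(h[...,0]>98)&(h[...,0]<120)&(h[...,1]>150)).astype(np.float32)[:,::-1]
print(o,o.mean(0));r=cv2.minAreaRect(b);print(r)
bb=cv2.fitLine(b,2,0,.01,.01).ravel();
p0=onz(t,bb[2:],.074);p1=onz(t,bb[2:]+10*bb[:2],.074);print("yaw of slot line",np.degrees(np.arctan2(*(p1-p0)[1::-1])), onz(t,r[0],.074))
print("pred slot centre",world(-.012,0,.074),"tab mid .098:",onz(t,o.mean(0),.100))
for z in(.111,.085):print(proj(t,world(-.012,0,z)))
```

```text
[[402 205]
 [403 205]
 [400 206]
 [401 206]
 [404 206]
 [400 207]
 [400 208]
 [405 208]
 [405 209]
 [399 210]
 [400 210]
 [404 210]
 [405 210]
 [398 211]
 [399 211]
 [400 211]
 [401 211]
 [402 211]
 [398 212]
 [399 212]
 [401 212]
 [399 213]
 [400 213]] [401.08695652 209.43478261]
((399.7713623046875, 211.3092803955078), (32.79640197753906, 6.643195629119873), 36.469234466552734)
yaw of slot line -130.34856911395954 [ 0.53986541 -0.25356148  0.074     ]
pred slot centre [ 0.53980747 -0.25428655  0.074     ] tab mid .098: [ 0.539158   -0.25244054  0.1       ]
[[402.74586243 208.11247374]]
[[400.87481932 210.3904942 ]]
```

```bash
python3 go.py -.0122 .0005 .28
```

```text
pos [ 0.6223 -0.0664  0.2818] t 6.85 shift [0.581 1.963 0.021] turn [ 0.001  0.    -0.002] gw 0.0349 q6 1.99
```

Call:
{"api": "move_arm", "payload": {
  "moves": ".3 1 0 0 0 0 .5; .3 1 0 0 0 0 .5; .3 1 0 0 0 0 .5; .3 1 0 0 0 0 .5"
}}

```text
time: 7.25
position: [0.5801, -0.1638, 0.2823]
tool_rot: [0.938, -0.346, -0.0, -0.0]
ft_force: [-0.1, -0.7, -0.5]
grip_width: 0.0429
grip_force: 0.0
```

Call:
{"api": "move_arm", "payload": {
  "moves": ".28 .96 0 0 0 0 .5; .28 .96 0 0 0 0 .5; .28 .96 0 0 0 0 .5; .28 .96 0 0 0 0 .5; .28 .96 .5 0 0 0 .5; .28 .96 .5 0 0 0 .5; .28 .96 .5 0 0 0 .5"
}}

```text
time: 7.95
position: [0.5407, -0.2504, 0.232]
tool_rot: [0.94, -0.343, -0.002, -0.001]
ft_force: [1.0, -0.1, 0.4]
grip_width: 0.0435
grip_force: 0.0
```

```bash
python3 go.py -.0122 .0005 .15
```

```text
pos [ 0.5407 -0.2504  0.232 ] t 7.95 shift [0.019 0.031 0.82 ] turn [-0.     0.002 -0.001] gw 0.0435 q6 1.65
```

Call:
{"api": "move_arm", "payload": {
  "moves": ".02 .03 .4 0 0 0 .5; .02 .03 .8 0 0 0 .5; .02 .03 .8 0 0 0 .5; .02 .03 .8 0 0 0 .5"
}}

```text
time: 8.35
position: [0.5415, -0.2558, 0.154]
tool_rot: [0.939, -0.343, 0.001, 0.0]
ft_force: [0.0, -0.2, 0.8]
grip_width: 0.0434
grip_force: 0.0
```

```bash
python3 go.py -.0122 .0005 .092
```

```text
pos [ 0.5415 -0.2558  0.154 ] t 8.35 shift [-0.026 -0.006  0.62 ] turn [-0.    -0.001 -0.001] gw 0.0434 q6 1.64
```

Call:
{"api": "move_arm", "payload": {
  "moves": "-.02 0 .2 0 0 0 .5; -.02 0 .4 0 0 0 .5; -.02 0 .6 0 0 0 .5; -.02 0 .6 0 0 0 .5; -.02 0 .6 0 0 0 0; -.02 0 .6 0 0 0 0; -.02 0 .6 0 0 0 0; -.02 0 .6 0 0 0 0; -.02 0 .6 0 0 0 0; -.02 0 .6 0 0 0 0",
  "squeeze": 20
}}

```text
time: 9.35
position: [0.5391, -0.2548, 0.0931]
tool_rot: [0.939, -0.343, 0.0, 0.0]
ft_force: [0.4, 1.4, 3.5]
grip_width: 0.0118
grip_force: 20.0
```

Call:
{"api": "move_arm", "payload": {
  "moves": "0 0 -.1 0 0 0 0; 0 0 -.2 0 0 0 0; 0 0 -.35 0 0 0 0; 0 0 -.5 0 0 0 0; 0 0 -.65 0 0 0 0; 0 0 -.8 0 0 0 0; 0 0 -.95 0 0 0 0; 0 0 -.95 0 0 0 0",
  "squeeze": 30
}}

```text
time: 10.15
position: [0.5401, -0.2555, 0.1904]
tool_rot: [0.939, -0.343, 0.003, 0.001]
ft_force: [0.7, 0.4, -1.8]
grip_width: 0.0118
grip_force: 30.0
```

Call:
{"api": "move_arm", "payload": {
  "moves": "0 0 -.2 0 0 0 0; 0 0 -.4 0 0 0 0; 0 0 -.5 0 0 0 0; 0 0 -.5 0 0 0 0"
}}

```text
time: 10.55
position: [0.5394, -0.255, 0.2388]
tool_rot: [0.939, -0.343, 0.001, 0.0]
ft_force: [-0.1, 0.1, -1.7]
grip_width: 0.0119
grip_force: 30.0
```

Run:
```python
from go import *
delta(np.array([.571,-.074,.24]))
```

```text
pos [ 0.5394 -0.255   0.2388] t 10.55 shift [-0.926 -1.587 -0.015] turn [-0.    -0.002 -0.002] gw 0.0119 q6 1.64
```

Call:
{"api": "move_arm", "payload": {
  "moves": "-.15 -.25 0 0 0 0 0; -.3 -.5 0 0 0 0 0; -.45 -.75 0 0 0 0 0; -.5 -.9 0 0 0 0 0; -.5 -.9 0 0 0 0 0"
}}

```text
time: 11.05
position: [0.5588, -0.1517, 0.2367]
tool_rot: [0.94, -0.342, -0.001, -0.0]
ft_force: [-0.1, -0.3, -1.2]
grip_width: 0.0119
grip_force: 30.0
```

Call:
{"api": "move_arm", "payload": {
  "moves": "-.15 -.25 0 0 0 0 0; -.3 -.5 0 0 0 0 0; -.43 -.68 0 0 0 0 0; -.43 -.68 0 0 0 0 0; -.43 -.68 0 0 0 0 0; -.43 -.68 0 0 0 0 0; -.43 -.68 0 0 0 0 0; -.43 -.68 0 0 0 0 0; -.43 -.68 0 0 0 0 0; -.43 -.68 0 0 0 0 0"
}}

```text
time: 12.05
position: [0.5697, -0.0742, 0.2376]
tool_rot: [0.939, -0.344, 0.0, 0.0]
ft_force: [-0.1, 0.2, -1.4]
grip_width: 0.0119
grip_force: 30.0
```

Run:
```python
from go import *
delta(np.array([.571,-.074,.24]))
a=cam('top')['image'];b=cam('scene')['image']
o=np.hstack([cv2.resize(a[130:260,260:460],(400,260)),cv2.resize(b[100:300,220:420],(400,260+0))])
o=np.hstack([cv2.resize(a[130:260,260:460],None,fx=2,fy=2),cv2.resize(b[130:260,220:420],None,fx=2,fy=2)])
cv2.imwrite('pics/d.png',o[...,::-1]);print(robot.get_obs()["joint_velocities"].round(3))
```

```text
pos [ 0.5697 -0.0742  0.2376] t 12.05 shift [ 0.009 -0.01  -0.024] turn [ 0.    -0.    -0.002] gw 0.0119 q6 1.95
[ 0.002 -0.003 -0.001 -0.001 -0.001  0.   ]
```

View pics/d.png

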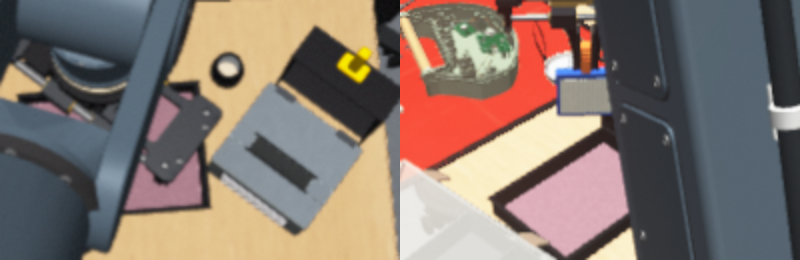

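The slot is empty and the flap is still open. The cassette hangs upright in the gripper over the tray, at about (585,90) in the right-hand crop, and nothing is touching it. Handing in.

```bash
python3 -c "
from rig import robot
print(robot.hand_in())"
```

```text
the job is handed in; nothing more can be done
None
```

I handed the job in with the flap standing open and the cassette held still and upright over the middle of the tray, its lower edge about 15 cm above the desk; the hand-in returned no verdict.

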